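Discharge the sample, then hold the test lever at the set mark

TASK

Push the red knob of the yellow discharge box fully in to its stop and let it spring all the way out again. Then press the rubber pad of the test press lever down until its red pointer is level with the green set mark, without overshooting the mark by a centimetre or more, hold it steady there for at least two seconds, and finish while still holding it down at the mark. Do not disturb the pink jar, the loupe or the glue stick.

Things in the scene. Friction and masses are not known exactly. Their poses are not given: they have to be found in the camera images.
- press: Contact test press, fixed: grey base plate 130 mm wide, 12 mm thick, from x = -85 to +115 mm of its origin on the underside, z up. Lever hinge (axis along y) at x = +85, z = 100 mm, between aluminium cheeks 115 mm tall; the lever points to -x. Black test head, 52 mm tall, under the lever; white scale plate at x = -8, y = +28 to +72 mm, 130 mm tall.
- press_lever (a joint): Hand lever of the press, in rad: 0 = up at rest, 0.5 = bottom stop; it grows as the pad is pressed down. A spring returns it.
- pad_top (a point): Centre of the top face of the black ribbed rubber pad at the free end of the lever, 38 (along the lever) x 34 mm; press here from above. It moves with the lever on an arc of 150 mm about the hinge; at rest the lever slopes up 0.2 rad (11 deg) to the pad, whose top is then 139 mm above the bench. The push needed at the pad is about 3 N at the start of travel, 5 to 9.5 N at the set mark and 11 N at the bottom stop.
- pointer (a point): Tip of the thin red pointer pin (3.6 mm thick) that sticks out sideways (to +y, left) from the lever, in front of the white scale; it is 110 mm from the hinge (so it moves 0.73 of what the pad moves) and stands 122 mm above the bench at rest.
- mark (a point): Inner tip of the green set mark clipped on the white scale (8 mm tall, 3 mm thick at the tip), beside the pointer's path; its height, 80 to 110 mm above the bench, is where the pointer must be held. Fixed; differs from start to start. Its z axis is up.
- discharge_box: Yellow discharge box 80 x 76 x 74 mm on a steel foot 92 x 96 x 6 mm, fixed to the bench; origin at the centre of its underside, z up. Its red push knob sticks out of the front (-x) face; pushing the knob towards the box's +x pushes it in.
- discharge_plunger (a joint): Travel of the red knob, in m: 0 = out at rest, 0.020 = fully in at its stop. A spring returns it: about 3 N at the start, 8 N fully in.
- knob_face (a point): Centre of the outer face of the red push knob, a disc of 28 mm diameter and 12 mm thick with its axis level, 45 mm above the bench; at rest the face stands 40 mm in front of the box's front face.
- jar: Pink paste jar, 53 mm diameter, 70 mm tall, loose, standing; origin at the centre of its underside. Leave alone.
- loupe: Black eye loupe, 37 mm diameter, 42 mm tall, loose, standing; origin at the centre of its underside. Leave alone.
- glue: Red glue stick, 25 mm diameter, 87 mm tall, loose, standing; origin at the centre of its underside. Leave alone.

How it is judged:
On the way, in this order (a step that is already met when the one before it is completed fails the run):
1. the red knob is pushed fully in (at least 18 of 20 mm) (value of joint discharge_plunger above 0.018 m), for 0.1 s.
2. the red knob has sprung out again (value of joint discharge_plunger below 0.002 m), for 0.1 s.
3. the pointer is held at the set mark for two seconds (z of pointer in the frame of mark between -0.004 and 0.004 m and value of joint discharge_plunger below 0.002 m), for 2 s.
At the end, for the whole second after the job is handed in: The robot is still pressing the lever (more than 2 N) and holds it steady with the pointer within 4 mm of the height of the set mark; the red knob is out again (within 2 mm); jar, loupe and glue stick stand within 20 mm of where they stood (all of step 3 and velocity of joint press_lever between -0.05 and 0.05 rad/s and contact force between any of the fingers, the arm and press above 2 N and angle between each of jar, loupe, glue's own z axis and vertical below 0.2 rad and distance of each of jar, loupe, glue from where it was at the start of the episode below 0.02 m); the arm keeps its last pose, push and grip.
It fails at once if the pointer goes more than 10 mm below the set mark (probes overloaded) (z of pointer in the frame of mark below -0.01 m).
It fails at once if the pink jar is pushed away or knocked over (distance of jar from where it was at the start of the episode above 0.02 m or angle between jar's own z axis and vertical above 0.3 rad).
It fails at once if the loupe is pushed away or knocked over (distance of loupe from where it was at the start of the episode above 0.02 m or angle between loupe's own z axis and vertical above 0.3 rad).
It fails at once if the glue stick is pushed away or knocked over (distance of glue from where it was at the start of the episode above 0.02 m or angle between glue's own z axis and vertical above 0.3 rad).
It also fails if it takes over 48 s, if anything falls off the work surface, if the arm or the gripper's body presses on something with over 40 N, if the wrist force passes 120 N, or if a joint passes its speed limit or range.

ROBOT

A 7-joint arm with a two-finger parallel gripper is mounted at the origin on a cart in front of the work surface, level with it; the furniture and walls round the work are solid. World frame = base frame: x ahead of the robot, y to its left, z up, the work surface at z = 0. Lengths are in m, angles in rad, forces in N, time in s.
With the tool pointing down it reaches from about 0.425 to 0.925 m from the base axis. Payload 6.8 kg.
Tool frame: the origin (TCP) lies on the centre line of the jaws, within the pads' length; the fingertips stand 8 mm ahead of it and the grasp point (between the pads) lies 11 mm behind it (bot.tips_ahead is the distance from the TCP to the fingertips, in m); z points along the fingers, y is the line along which they close (so a half turn about z gives the same grasp; the last joint's range is limited). The gripper opens to 85 mm and grips with 20 to 120 N. Pads are 22 mm wide; open, the fingers measure 114 mm over their backs; the gripper's body (76 mm by 85 mm) begins 54 mm behind the grasp point. The pads swing forward as they close: fully open they stand 13 mm farther back than shut.
Start: joints at [-1.239, 0.477, 0.022, 1.555, -0.011, 1.109, -0.083], TCP at [0.287, 0.611, 0.213] pointing down, gripper open.
Joint ranges: [-2.96, 2.96], [-0.34, 2.1], [-1.41, 1.46], [0.24, 2.44], [-1.37, 4.51], [0.17, 1.92], [-2.96, 2.96]. Speed limits (rad/s): [2.39, 2.39, 3.14, 3.14, 3.14, 3.14, 3.14].

INTERFACE

Orientations are given as a unit quaternion [w, x, y, z].
In Python, from station import bot gives the robot as it stands.
- The arm moves only by the tool send_rows, never from a script. Its argument "deltas" is text: rows parted by semicolons, each of 4 numbers parted by spaces: the shift along the tool's x, y, z in m, then the turn about the tool's z in degrees. In form: x y z spin; .... A call has 1 to 5 rows; each row is the pose to reach, as a shift and turn from the pose commanded when the call began, along the tool's axes at that moment; what a row does not reach only later rows make up. A row lasts 1/10 s, in which the tool goes at most 50 mm and 8.59 degrees, less where a joint would pass 70% of its speed; a pose out of reach is approached as far as the arm can. A call with a gripper value outside its range is refused whole. "claw" is the opening, from 0 (shut) to 1 (fully open), set as the call begins (left out, the last holds). The fingers move at their own pace and stop on an object; "force" is the grip in N (left out, the last holds). Time passes only in rows, so rows that repeat a pose let the fingers close. It gives the time, the measured TCP pose, the force, the opening and the grip force at its end, in the units of the state.
- bot.get_obs(): the state, without advancing time (a new reading comes with each control period).
- bot.read_camera(name): name is "side" or "top"; returns a dict with "img" (420x560x3 uint8, red, green, blue), "depth" (420x560 float32, m along the optical axis (not along the pixel's ray), 0 where there is no reading), "fx", "fy", "cx", "cy" (pixels), "camera_from_world" (4x4, takes a point from world to camera coordinates). Camera axes: x right, y up, looking along -z (the intrinsics and any distortion apply to the point x, -y, -z); pixel columns grow to the right and rows downward; lengths in m; the calibration is good to about 2 mm. A picture is of the moment at which its call begins.
- bot.hand_in(): hands the job in; it is judged then, once.
Trained networks look in a picture, given as the dict that the camera call returned (one of the last four; its "shot" number tells which), for a name from the list of things; names that differ only in an ending like _2 or _b are one class to them, and where a whole thing is asked for, a point or a joint stands for the part that bears it (a point fixed in the world has none). Each returns a list of dicts, best first, with "confidence" (0 to 1); they miss things now and then, are a little off and sometimes report something else, mostly with a low value. They report only what shows in the picture. A call takes as long as a camera call.
- bot.masks_of(picture, query): "mask" (420x560 bool, what is visible of it).
- bot.landmark_of(picture, query): "xyz" ([x, y, z] in m, in world coordinates, good to about 4 mm: a listed point, or the origin of a listed thing).
The state is a dict: "t": time; "q": joint angles; "joint_vel": joint speeds; "joint_torque": joint torques, N m; "eef_pos": TCP position; "tool_rot": TCP orientation; "contact_force": force on the tool from outside, world axes, zero at the start; "torque": the same for the moment, N m; "gripper_width": opening from 0.0 (shut) to 1.0 (fully open); "grasp_force": force on a finger pad.
Only numpy, scipy, OpenCV 4.12 (cv2) and the standard library are available. Lean on these libraries where they do the work, as an engineer would, in place of code of your own. Each camera call takes 0.05 s, during which the arm holds its last target. There are 200 camera calls.

## Working session

There is one attempt and no reset: what is moved stays moved. The work goes in short steps, Python scripts to look and compute and a tool call to move; the robot and the scene stay as the last step left them, time stands still between calls to the robot, and variables do not carry over. Pictures are saved under pics/ and viewed, at most 10 in all, crops included, and the job is handed in when it is done.

Besides the shell and the picture viewer there is one more tool, called as name(argument=value, ...) on one line, values as JSON. send_rows: Moves the arm, as the interface text tells. Its arguments: {"type":"object","properties":{"deltas":{"type":"string"},"claw":{"type":"number"},"force":{"type":"number"}},"required":["deltas"]}

```bash
mkdir -p pics; cat > h.py <<'E'
import numpy as np,cv2
from station import bot
def save(p,n): cv2.imwrite('pics/'+n,p['img'][:,:,::-1])
def proj(p,w):
    c=p['camera_from_world']@np.r_[w,1]; return np.array([p['fx']*c[0]/-c[2]+p['cx'],p['fy']*-c[1]/-c[2]+p['cy']])
def unproj(p,u,v,d):
    c=np.array([(u-p['cx'])/p['fx']*d,-(v-p['cy'])/p['fy']*d,-d,1]); return (np.linalg.inv(p['camera_from_world'])@c)[:3]
E
cat > a.py <<'E'
from h import *
o=bot.get_obs(); print(o['eef_pos'],o['tool_rot'],o['contact_force'],o['t'],o['gripper_width'])
P={n:bot.read_camera(n) for n in('side','top')}
for n in P: save(P[n],n+'0.png')
for k in['press','pad_top','pointer','mark','discharge_box','knob_face','jar','loupe','glue']:
    for n in P:
        for r in bot.landmark_of(P[n],k)[:2]: print(k,n,np.round(r['xyz'],4),round(r['confidence'],2),proj(P[n],r['xyz']).round())
cv2.imwrite('pics/both.png',cv2.resize(np.hstack([P['side']['img'],P['top']['img']])[:,:,::-1],(800,300)))
E
python3 a.py; ls
```

```text
[0.28715765 0.61019288 0.21154042] [-1.31723699e-04  2.18145633e-01  9.75915813e-01 -8.89366885e-04] [ 0.40141212 -0.25414147  0.56888968] 0.0 0.999391441917267
press side [ 5.786e-01  7.500e-02 -3.000e-04] 0.58 [284. 263.]
press top [ 0.5767  0.0743 -0.003 ] 0.59 [303. 210.]
pad_top side [0.5168 0.0746 0.1329] 0.83 [257. 220.]
pad_top top [0.5138 0.0743 0.1393] 0.64 [305. 226.]
pad_top top [ 0.3831 -0.0499  0.0026] 0.38 [350. 281.]
pointer side [0.5783 0.0746 0.0008] 0.61 [284. 263.]
pointer side [0.5624 0.1206 0.119 ] 0.56 [267. 208.]
pointer top [0.4575 0.3243 0.0463] 0.7 [208. 252.]
pointer top [0.5588 0.1186 0.1208] 0.56 [287. 209.]
mark top [0.5623 0.1222 0.086 ] 0.62 [285. 210.]
discharge_box side [ 0.5308  0.3537 -0.0055] 0.71 [212. 205.]
discharge_box top [ 0.5321  0.3519 -0.0029] 0.76 [202. 226.]
knob_face side [0.4571 0.3254 0.0442] 0.64 [186. 202.]
knob_face top [0.4577 0.3223 0.0432] 0.68 [209. 252.]
jar side [ 0.3795 -0.0478  0.006 ] 0.74 [220. 338.]
jar top [ 0.3849 -0.0516  0.0046] 0.66 [351. 281.]
loupe side [0.372  0.1554 0.0025] 0.85 [177. 271.]
loupe top [0.3687 0.1584 0.0033] 0.68 [272. 287.]
loupe top [0.563  0.1215 0.0853] 0.45 [286. 210.]
glue side [ 0.7598  0.097  -0.0008] 0.78 [347. 233.]
glue top [0.7644 0.0989 0.0022] 0.64 [294. 143.]
a.py
h.py
pics
```

View pics/side0.png

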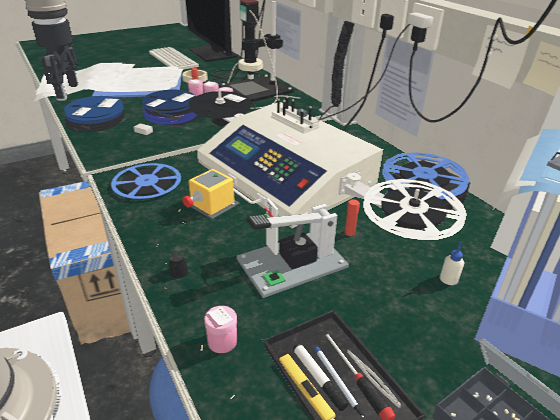

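View pics/top0.png

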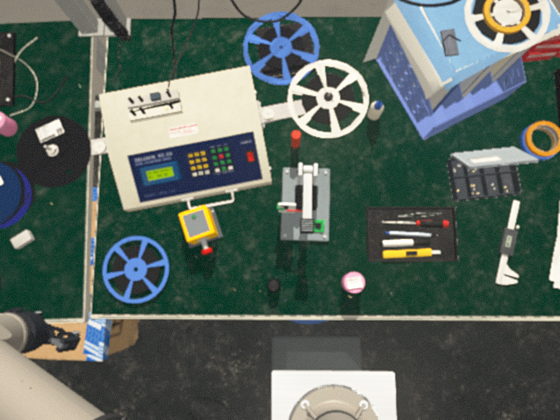

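The side view shows the knob at (187,202) and the pad at (258,220). The top view shows the knob at (207,251), and the path to it is clear. Knob axis yaw is about 21°, and the 80 mm offset from box to knob matches the spec.

```bash
cat >> h.py <<'E'
from scipy.spatial.transform import Rotation as Rt
def go(t,yaw=None):
    "print shift in tool axes to world target t, spin to put tool -x at world yaw (deg)"
    o=bot.get_obs();q=o['tool_rot'];R=Rt.from_quat([*q[1:],q[0]]).as_matrix()
    d=R.T@(np.array(t)-o['eef_pos']); s=0
    if yaw is not None:
        a=np.degrees(np.arctan2(-R[1,0],-R[0,0])); s=-((yaw-a+180)%360-180)
    print('t',round(o['t'],2),'pos',o['eef_pos'].round(4),'F',o['contact_force'].round(2),'shift',d.round(4),'spin',round(s,1),'z',R[:,2].round(3),'g',round(o['gripper_width'],2),'q7',round(o['q'][6],2))
E
python3 -c "
from h import *
go([.42,.3095,.2],21.2)"
```

```text
t 1.0 pos [0.2874 0.6108 0.2125] F [-0.39 -0.51  0.86] shift [-0.2483 -0.2161  0.0125] spin -46.4 z [ 0.  0. -1.] g 1.0 q7 -0.08
```

send_rows(deltas="-0.025 -0.022 0 -5; -0.05 -0.043 0 -10; -0.075 -0.065 0 -15; -0.1 -0.086 0 -20; -0.125 -0.108 0 -25", claw=0)

```text
t: 1.5
eef_pos: [0.355, 0.4587, 0.2126]
tool_rot: [0.0, -0.0, 1.0, 0.0]
contact_force: [1.4, 0.2, 0.4]
gripper_width: 0.143
grasp_force: 0.0
```

```bash
python3 -c "
from h import *
go([.42,.3095,.12],21.2)"
```

```text
t 1.5 pos [0.355  0.4587 0.2126] F [1.39 0.22 0.43] shift [-0.0649 -0.1492  0.0926] spin -21.2 z [ 0.  0. -1.] g 0.14 q7 0.54
```

send_rows(deltas="-0.013 -0.03 0.015 -4; -0.026 -0.06 0.03 -8; -0.039 -0.09 0.05 -13; -0.052 -0.12 0.07 -17; -0.065 -0.149 0.092 -21")

```text
t: 2.0
eef_pos: [0.4198, 0.3096, 0.1204]
tool_rot: [0.001, -0.182, 0.983, 0.0]
contact_force: [1.0, -0.0, 0.3]
gripper_width: -0.0
grasp_force: 0.0
```

```bash
cat > b.py <<'E'
from h import *
P={n:bot.read_camera(n) for n in('side','top')}
for k in['knob_face','discharge_box']:
    for n in P:
        for r in bot.landmark_of(P[n],k)[:1]: print(k,n,np.round(r['xyz'],4),round(r['confidence'],2))
s=P['side'];cv2.imwrite('pics/s1.png',cv2.resize(s['img'][100:300,120:340,::-1],None,fx=3,fy=2.9))
go([.42,.3095,.047],21.2)
E
python3 b.py
```

```text
knob_face side [0.4591 0.3243 0.0419] 0.71
discharge_box side [ 0.5336  0.3546 -0.0033] 0.69
discharge_box top [5.318e-01 3.544e-01 2.000e-04] 0.97
t 2.3 pos [0.419  0.3122 0.1213] F [-0.36  0.56  0.37] shift [ 0.0002 -0.003   0.0743] spin -0.4 z [ 0.001  0.002 -1.   ] g -0.0 q7 1.15
```

View pics/s1.png

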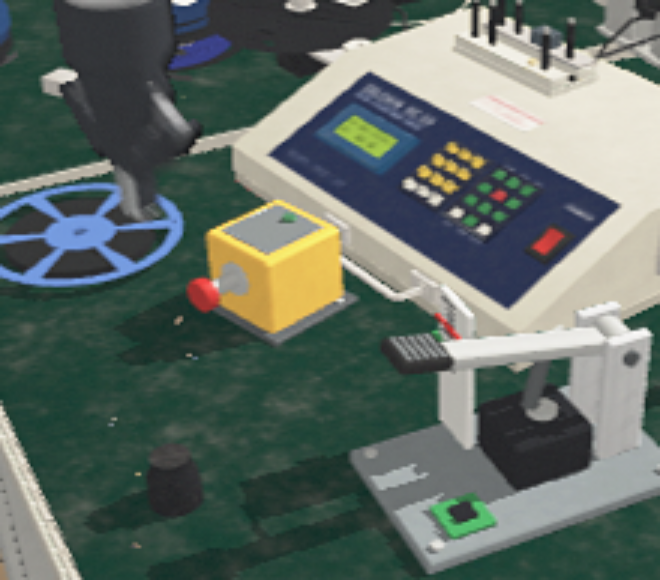

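The view shows the closed fingertips in the air, left of the red knob at crop (205,293). The knob and box stand free, so I'm going down.

send_rows(deltas="0 -0.001 0.02 0; 0 -0.001 0.04 0; 0 -0.001 0.06 0; 0 -0.001 0.073 0; 0 -0.001 0.073 0")

```text
t: 2.8
eef_pos: [0.4182, 0.3102, 0.0465]
tool_rot: [-0.001, -0.181, 0.983, -0.0]
contact_force: [-0.1, -0.7, -0.0]
gripper_width: -0.002
grasp_force: 0.0
```

send_rows(deltas="-0.007 0 0 0; -0.014 0 0 0; -0.02 0 0 0; -0.025 0 0 0; -0.025 0 0 0")

```text
t: 3.3
eef_pos: [0.4439, 0.319, 0.0479]
tool_rot: [0.001, -0.18, 0.984, 0.0]
contact_force: [-0.2, 0.4, 0.2]
gripper_width: -0.002
grasp_force: 0.0
```

send_rows(deltas="-0.004 0 0 0; -0.008 0 0 0; -0.012 0 0 0; -0.016 0 0 0; -0.016 0 0 0")

```text
t: 3.8
eef_pos: [0.4583, 0.3245, 0.0475]
tool_rot: [0.0, -0.18, 0.984, 0.0]
contact_force: [-0.0, -0.8, -0.5]
gripper_width: 0.0
grasp_force: 0.0
```

```bash
cat > b.py <<'E'
from h import *
P={n:bot.read_camera(n) for n in('side','top')}
a=cv2.resize(P['side']['img'][150:230,150:250,::-1],(500,400),interpolation=2);b=cv2.resize(P['top']['img'][200:280,160:220,::-1],(300,400),interpolation=2)
cv2.imwrite('pics/s2.png',np.hstack([a,b]))
for n in P:
    for r in bot.landmark_of(P[n],'knob_face')[:1]: print(n,np.round(r['xyz'],4),r['confidence'])
go([.42,.3095,.047],21.2)
E
python3 b.py
```

```text
side [0.4581 0.3254 0.0448] 0.67
t 4.0 pos [0.4574 0.3242 0.0474] F [-0.2  -0.35 -0.83] shift [ 0.0402 -0.0004  0.0004] spin -0.4 z [-0. -0. -1.] g -0.0 q7 1.18
```

View pics/s2.png

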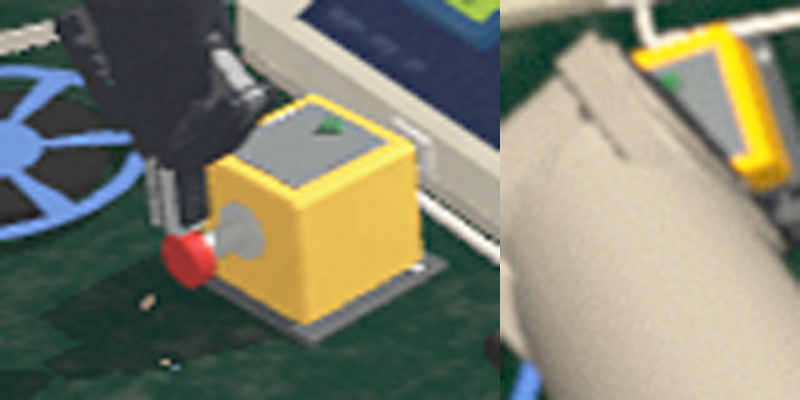

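The crop shows the finger pair ending just above or behind the red disc at crop (190,258), with no contact yet. I'll check it with depth.

```bash
cat > c.py <<'E'
from h import *
p=bot.read_camera('side'); C=np.linalg.inv(p['camera_from_world'])[:3,3]; print('cam',C.round(3))
o=bot.get_obs(); e=o['eef_pos']; print(e, proj(p,e).round(1), proj(p,e-[0,0,.008]).round(1))
im=p['img'].astype(int); red=(im[...,0]>120)&(im[...,1]<70)&(im[...,2]<80)
for (y0,y1,x0,x1) in[(180,215,175,200)]:
    v,u=np.nonzero(red[y0:y1,x0:x1]);v+=y0;u+=x0
    W=np.array([unproj(p,a,b,p['depth'][b,a]) for a,b in zip(u,v)]);print('red',len(u),u.min(),u.max(),v.min(),v.max(),np.median(W,0).round(4),W.min(0).round(3),W.max(0).round(3))
for v in range(178,204,3):
    print(v,[(u,*unproj(p,u,v,p['depth'][v,u]).round(3)) for u in(182,185,188,191)])
E
python3 c.py
```

```text
cam [ 0.201 -0.554  0.648]
[0.45746144 0.32415671 0.04743643] [186.1 201.2] [186.4 204. ]
red 65 183 192 196 206 [0.459  0.3225 0.0455] [ 0.453  0.311 -0.   ] [0.47  0.394 0.057]
178 [(182, np.float64(0.45), np.float64(0.309), np.float64(0.12)), (185, np.float64(0.456), np.float64(0.306), np.float64(0.12)), (188, np.float64(0.459), np.float64(0.292), np.float64(0.127)), (191, np.float64(0.461), np.float64(0.279), np.float64(0.133))]
181 [(182, np.float64(0.45), np.float64(0.312), np.float64(0.111)), (185, np.float64(0.456), np.float64(0.307), np.float64(0.112)), (188, np.float64(0.457), np.float64(0.291), np.float64(0.12)), (191, np.float64(0.46), np.float64(0.278), np.float64(0.127))]
184 [(182, np.float64(0.45), np.float64(0.314), np.float64(0.102)), (185, np.float64(0.457), np.float64(0.313), np.float64(0.101)), (188, np.float64(0.457), np.float64(0.293), np.float64(0.111)), (191, np.float64(0.47), np.float64(0.313), np.float64(0.097))]
187 [(182, np.float64(0.45), np.float64(0.317), np.float64(0.093)), (185, np.float64(0.456), np.float64(0.314), np.float64(0.092)), (188, np.float
[... 712 characters left out ...]
float64(0.453), np.float64(0.313), np.float64(0.069)), (188, np.float64(0.465), np.float64(0.328), np.float64(0.057)), (191, np.float64(0.484), np.float64(0.368), np.float64(0.028))]
199 [(182, np.float64(0.472), np.float64(0.408), np.float64(-0.0)), (185, np.float64(0.456), np.float64(0.325), np.float64(0.054)), (188, np.float64(0.462), np.float64(0.32), np.float64(0.054)), (191, np.float64(0.468), np.float64(0.317), np.float64(0.054))]
202 [(182, np.float64(0.468), np.float64(0.395), np.float64(-0.0)), (185, np.float64(0.455), np.float64(0.325), np.float64(0.045)), (188, np.float64(0.46), np.float64(0.317), np.float64(0.049)), (191, np.float64(0.466), np.float64(0.314), np.float64(0.049))]
```

```bash
cat > c2.py <<'E'
from h import *
print('tips',bot.tips_ahead,[a for a in dir(bot) if a[0]!='_'])
p=bot.read_camera('side')
o=bot.get_obs();print(o['contact_force'],o['q'].round(3))
for u in range(177,194,2):
    col=[(v,*(unproj(p,u,v,p['depth'][v,u])*1000).round().astype(int)) for v in range(188,205)]
    print(u,' '.join(f"{v}:{x},{y},{z}" for v,x,y,z in col))
E
python3 c2.py
```

```text
tips 0.008 ['PlanningError', 'get_obs', 'hand_in', 'landmark_of', 'masks_of', 'read_camera', 'tips_ahead']
[-0.22050521 -0.30895795  0.89698366] [-0.693  0.504 -0.044  1.959  0.034  0.68   1.176]
177 188:479,466,-1 189:476,458,1 190:476,457,-2 191:474,451,-1 192:472,447,-1 193:470,438,1 194:469,435,0 195:467,431,0 196:466,427,0 197:464,421,1 198:463,420,-1 199:461,415,-1 200:459,408,1 201:458,404,1 202:457,402,-1 203:455,395,1 204:453,388,3
179 188:483,460,0 189:480,453,2 190:479,449,1 191:477,445,1 192:476,440,2 193:475,438,0 194:473,431,1 195:471,428,1 196:470,424,1 197:467,415,3 198:467,417,-1 199:465,409,1 200:464,407,0 201:463,403,0 202:460,394,3 203:460,395,-1 204:458,389,1
181 188:448,320,88 189:449,323,84 190:448,321,83 191:448,322,79 192:448,323,77 193:447,321,75 194:447,321,72 195:446,321,70 196:475,425,-2 197:472,415,2 198:471,411,1 199:470,409,0 200:468,402,1 201:467,401,0 202:465,396,0 203:464,392,0 204:463,388,-1
183 188:451,313,92 189:451,314,89 190:450,312,87 191:450,313,84 192:450,315,80 193:451,317,76 194:450,317,73 195:450,315,72 196:449,316,69 197:477,413,2 198:45
[... 691 characters left out ...]
,79 193:461,307,79 194:462,308,75 195:464,318,66 196:467,326,58 197:465,321,58 198:464,321,56 199:463,319,55 200:463,317,53 201:462,316,51 202:462,316,48 203:462,317,45 204:460,313,46
191 188:470,314,86 189:468,310,86 190:467,308,84 191:468,311,80 192:468,312,76 193:468,314,73 194:485,370,33 195:484,365,33 196:484,367,29 197:472,330,51 198:470,324,52 199:468,318,54 200:468,318,51 201:467,316,50 202:466,314,49 203:466,316,45 204:465,314,43
193 188:488,357,56 189:489,361,51 190:487,358,51 191:487,357,48 192:487,359,44 193:487,360,41 194:487,361,37 195:486,358,36 196:478,333,50 197:477,330,50 198:475,325,51 199:474,322,49 200:474,324,45 201:473,322,44 202:472,318,44 203:471,315,44 204:485,363,8
```

```bash
cat > c3.py <<'E'
from h import *
p=bot.read_camera('side'); e=bot.get_obs()['eef_pos']; print(e)
d=p['depth'];v,u=np.nonzero(d>0);z=d[v,u]
c=np.c_[(u-p['cx'])/p['fx']*z,-(v-p['cy'])/p['fy']*z,-z,np.ones(len(z))]
W=(np.linalg.inv(p['camera_from_world'])@c.T).T[:,:3]
col=p['img'][v,u].astype(int)
m=(np.hypot(*(W[:,:2]-e[:2]).T)<.1)&(W[:,2]>.06)&~((col[:,0]-col[:,2]>60))
W=W[m]; a=np.radians(21.2); f=np.array([np.cos(a),np.sin(a)]);l=np.array([-f[1],f[0]])
X=(W[:,:2]-e[:2])@f; Y=(W[:,:2]-e[:2])@l
for h in np.arange(.06,.26,.01):
    k=(W[:,2]>=h)&(W[:,2]<h+.01)
    if k.sum()>2: print(round(h,2),k.sum(),'fwd',X[k].min().round(3),X[k].max().round(3),'left',Y[k].min().round(3),Y[k].max().round(3))
E
python3 c3.py
```

```text
[0.45748019 0.32417048 0.04747619]
0.06 10 fwd -0.011 0.008 left -0.011 0.002
0.07 282 fwd -0.012 0.1 left -0.031 0.029
0.08 40 fwd -0.013 0.006 left -0.018 0.012
0.09 43 fwd -0.013 0.005 left -0.019 0.006
0.1 33 fwd -0.013 0.011 left -0.017 0.026
0.11 88 fwd -0.014 0.011 left -0.038 0.035
0.12 86 fwd -0.015 0.01 left -0.046 0.041
0.13 128 fwd -0.018 0.011 left -0.055 0.05
0.14 126 fwd -0.018 0.012 left -0.061 0.059
0.15 199 fwd -0.02 0.013 left -0.065 0.06
0.16 141 fwd -0.021 0.006 left -0.057 0.052
0.17 122 fwd -0.02 0.01 left -0.046 0.032
0.18 62 fwd -0.013 0.008 left -0.043 -0.005
0.19 97 fwd -0.038 0.023 left -0.042 0.017
0.2 161 fwd -0.038 0.026 left -0.041 0.013
0.21 153 fwd -0.038 0.028 left -0.041 0.017
0.22 163 fwd -0.037 0.025 left -0.042 0.012
0.23 237 fwd -0.038 0.034 left -0.04 0.028
0.24 114 fwd -0.032 0.017 left -0.039 0.009
0.25 127 fwd -0.041 0.029 left -0.043 0.023
```

The fingertips measure about z = 0.068, not the 0.039 the TCP implies, so they pass over the knob (top at 0.059). The knuckles and body are well clear. I'll back off, go 29 mm lower and push.

send_rows(deltas="0.012 0 0 0; 0.024 0 0 0; 0.036 0 0 0; 0.036 0 0.014 0; 0.036 0 0.029 0")

```text
t: 4.65
eef_pos: [0.4238, 0.3117, 0.0181]
tool_rot: [0.001, -0.181, 0.984, 0.0]
contact_force: [0.4, -0.4, -0.3]
gripper_width: -0.001
grasp_force: 0.0
```

send_rows(deltas="0 0 0 0; -0.005 0 0 0; -0.01 0 0 0; -0.016 0 0 0; -0.022 0 0 0")

```text
t: 5.15
eef_pos: [0.4457, 0.3198, 0.019]
tool_rot: [0.001, -0.18, 0.984, 0.0]
contact_force: [0.8, -0.0, 0.5]
gripper_width: -0.001
grasp_force: 0.0
```

send_rows(deltas="-0.004 0 0 0; -0.008 0 0 0; -0.012 0 0 0; -0.012 0 0 0")

```text
t: 5.55
eef_pos: [0.4554, 0.323, 0.0183]
tool_rot: [-0.001, -0.18, 0.984, -0.0]
contact_force: [-5.1, -2.7, 3.3]
gripper_width: -0.003
grasp_force: 2.7
```

send_rows(deltas="-0.004 0 0 0; -0.008 0 0 0; -0.01 0 0 0; -0.01 0 0 0")

```text
t: 5.95
eef_pos: [0.4637, 0.326, 0.0181]
tool_rot: [-0.002, -0.18, 0.984, -0.001]
contact_force: [-6.2, -4.0, 5.9]
gripper_width: 0.0
grasp_force: 3.8
```

send_rows(deltas="-0.002 0 0 0; -0.004 0 0 0; -0.004 0 0 0; -0.004 0 0 0")

```text
t: 6.35
eef_pos: [0.4652, 0.3264, 0.0178]
tool_rot: [-0.004, -0.181, 0.984, -0.002]
contact_force: [-11.2, -5.4, 9.1]
gripper_width: 0.002
grasp_force: 6.3
```

send_rows(deltas="-0.002 0 0 0; -0.003 0 0 0; -0.003 0 0 0")

```text
t: 6.65
eef_pos: [0.4652, 0.3263, 0.0174]
tool_rot: [-0.006, -0.181, 0.983, -0.003]
contact_force: [-18.1, -8.8, 15.3]
gripper_width: 0.0
grasp_force: 10.1
```

```bash
cat > d.py <<'E'
from h import *
p=bot.read_camera('side')
im=p['img'].astype(int); red=(im[...,0]>110)&(im[...,1]<70)&(im[...,2]<80)
v,u=np.nonzero(red[185:215,175:215]);v+=185;u+=175
W=np.array([unproj(p,a,b,p['depth'][b,a]) for a,b in zip(u,v)]);W=W[W[:,2]>.025]
a=np.radians(21.2);f=np.array([np.cos(a),np.sin(a)]);X=(W[:,:2]-[.458,.324])@f
print(len(X),np.percentile(X,[2,10,50,90,98]).round(4),W.min(0),W.max(0))
r=bot.landmark_of(p,'knob_face');print([(x['xyz'],x['confidence']) for x in r[:1]])
go([.42,.3095,.047],21.2)
cv2.imwrite('pics/s3.png',cv2.resize(p['img'][150:230,150:250,::-1],(600,480),interpolation=2))
E
python3 d.py
```

```text
28 [0.0073 0.0139 0.022  0.0262 0.0268] [0.47046515 0.29133757 0.03620542] [0.48682116 0.32949798 0.08483467]
[([0.4721, 0.3315, 0.0446], 0.57)]
t 6.75 pos [0.4652 0.3263 0.0174] F [-18.    -8.86  15.35] shift [ 0.0486  0.0003 -0.029 ] spin -0.3 z [-0.011 -0.007 -1.   ] g 0.0 q7 1.18
```

View pics/s3.png

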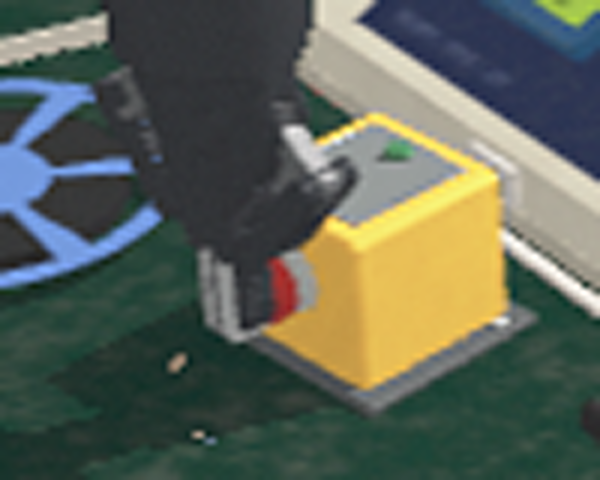

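The crop shows the finger holding the red disc against the collar at (308,280), and force rises with no further motion. The knob is at its stop, with estimated travel of 19–20 mm. Now I'll release it and rise.

send_rows(deltas="0.007 0 0 0; 0.016 0 0 0; 0.026 0 0 0; 0.04 0 0 0; 0.055 0 0 0")

```text
t: 7.25
eef_pos: [0.4213, 0.3108, 0.019]
tool_rot: [0.002, -0.18, 0.984, 0.001]
contact_force: [-0.1, -0.5, 0.3]
gripper_width: -0.0
grasp_force: 0.0
```

send_rows(deltas="0.004 0 -0.03 4; 0.004 0 -0.07 8; 0.004 0 -0.11 12; 0.004 0 -0.15 17; 0.004 0 -0.18 21")

```text
t: 7.75
eef_pos: [0.4182, 0.3097, 0.2019]
tool_rot: [0.002, 0.004, 1.0, 0.002]
contact_force: [-0.5, 0.8, -0.3]
gripper_width: 0.003
grasp_force: 0.0
```

```bash
cat > e.py <<'E'
from h import *
P={n:bot.read_camera(n) for n in('side','top')}
for k in['knob_face','pad_top','pointer','mark','press']:
    for n in P:
        for r in bot.landmark_of(P[n],k)[:2]: print(k,n,np.round(r['xyz'],4),round(r['confidence'],2))
go([.515,.0745,.2],0)
cv2.imwrite('pics/s4.png',cv2.resize(P['side']['img'][185:265,225:345,::-1],(780,520),interpolation=2))
np.save('side4.npy',P['side']['depth'])
p=P['side'];im=p['img'].astype(int)
for nm,m in(('green',(im[...,1]>90)&(im[...,0]<80)&(im[...,1]-im[...,2]>40)),('red',(im[...,0]>120)&(im[...,1]<90)&(im[...,2]<90))):
    v,u=np.nonzero(m[190:230,250:300]);
    for a,b in zip(u+250,v+190): print(nm,a,b,(unproj(p,a,b,p['depth'][b,a])*1000).round())
E
python3 e.py
```

```text
knob_face side [0.4551 0.3267 0.043 ] 0.6
knob_face side [0.5648 0.1177 0.1201] 0.53
knob_face top [0.4559 0.3232 0.0459] 0.39
pad_top side [0.5185 0.0743 0.1328] 0.55
pad_top side [0.4573 0.326  0.0441] 0.25
pad_top top [0.5189 0.0734 0.1386] 0.73
pointer side [0.5616 0.12   0.1207] 0.79
pointer top [0.5587 0.1172 0.1211] 0.96
mark top [0.5642 0.1206 0.0845] 0.55
press side [ 0.5765  0.0745 -0.0015] 0.87
press side [ 0.7669  0.097  -0.0022] 0.31
press top [ 0.5763  0.0725 -0.0038] 0.61
t 8.35 pos [0.4164 0.3084 0.1978] F [ 0.43  0.91 -0.07] shift [-0.0994 -0.2335 -0.0021] spin -0.2 z [-0.001 -0.001 -1.   ] g 0.0 q7 0.82
green 264 214 [567. 142.  88.]
green 265 215 [567. 138.  89.]
green 266 216 [567. 134.  89.]
red 265 208 [556. 118. 122.]
red 265 209 [636. 269.   1.]
red 266 209 [555. 112. 123.]
red 266 210 [555. 112. 121.]
red 267 210 [557. 110. 122.]
red 268 211 [556. 105. 123.]
red 269 211 [558. 104. 123.]
red 268 212 [555. 103. 122.]
red 269 212 [556. 101. 122.]
red 270 212 [558. 101. 122.]
red 269 213 [554.  98. 123.]
red 270 213 [556.  96. 124.]
red 270 214 [556.  97. 121.]
red 270 215 [569. 120.  99.]
red 271 215 [555.  91. 122.]
red 271 216 [570. 118.  98.]
red 272 216 [555.  86. 123.]
```

View pics/s4.png

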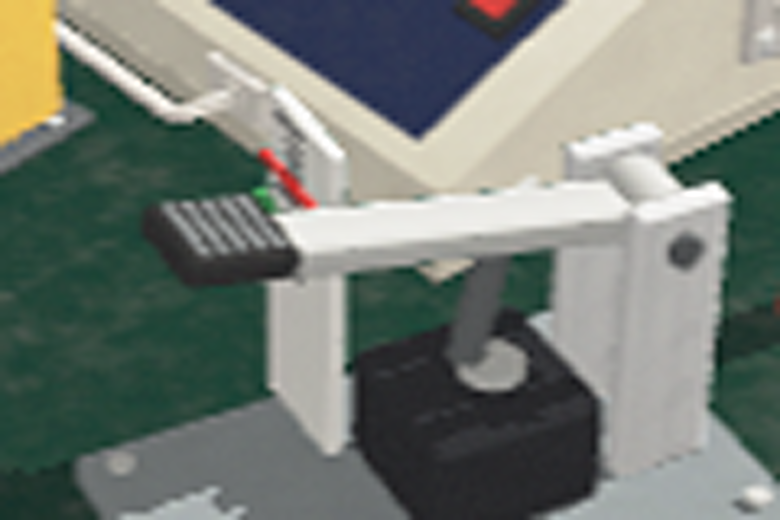

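The lever is at rest, with the pointer at crop (285,178), partly hiding the green mark at (265,198). The knob is back out. Mark height is about 86 mm, to be checked again as the lever falls. Moving over the pad.

send_rows(deltas="-0.017 -0.038 0 0; -0.034 -0.078 0 0; -0.051 -0.118 0 0; -0.068 -0.158 0 0; -0.084 -0.196 0 0")

```text
t: 8.85
eef_pos: [0.5003, 0.1104, 0.1984]
tool_rot: [0.0, 0.002, 1.0, -0.0]
contact_force: [0.6, 0.4, 0.5]
gripper_width: -0.001
grasp_force: 0.0
```

```bash
python3 -c "
from h import *
go([.516,.074,.135],0)"
```

```text
t 8.85 pos [0.5003 0.1104 0.1984] F [0.61 0.42 0.53] shift [-0.0158 -0.0363  0.0634] spin -0.2 z [ 0. -0. -1.] g -0.0 q7 1.28
```

send_rows(deltas="-0.008 -0.018 0 0; -0.016 -0.036 0 0; -0.016 -0.036 0.025 0; -0.016 -0.036 0.05 0; -0.016 -0.036 0.062 0")

```text
t: 9.35
eef_pos: [0.5145, 0.0758, 0.1344]
tool_rot: [-0.001, 0.002, 1.0, -0.0]
contact_force: [-0.4, 0.7, -2.0]
gripper_width: 0.004
grasp_force: 0.0
```

```bash
cat > f.py <<'E'
from h import *
import sys
P={n:bot.read_camera(n) for n in('side','top')}
for k in['pad_top','pointer','mark']:
    for n in P:
        for r in bot.landmark_of(P[n],k)[:2]:
            if np.linalg.norm(r['xyz'][:2]-np.array([.55,.1]))<.08: print(k,n,np.round(r['xyz'],4),round(r['confidence'],2))
go([.516,.074,.1],0)
p=P['side']
cv2.imwrite('pics/%s.png'%sys.argv[1],cv2.resize(p['img'][185:265,225:345,::-1],(780,520),interpolation=2))
im=p['img'].astype(int)
for nm,m in(('green',(im[...,1]>90)&(im[...,0]<80)&(im[...,1]-im[...,2]>40)),('red',(im[...,0]>120)&(im[...,1]<90)&(im[...,2]<90))):
    v,u=np.nonzero(m[195:240,250:285]);u+=250;v+=195
    W=[unproj(p,a,b,p['depth'][b,a])*1000 for a,b in zip(u,v)]
    print(nm,[tuple(w.round().astype(int)) for w in W if 0.54<w[0]/1000<.585 and .08<w[1]/1000<.16])
p=P['side'];e=bot.get_obs()['eef_pos']
d=p['depth'];v,u=np.nonzero(d>0)
W=np.array([unproj(p,a,b,d[b,a]) for a,b in zip(u,v) if 230<a<290 and 150<b<240])
k=(abs(W[:,0]-e[0])<.03)&(abs(W[:,1]-e[1])<.03)&(W[:,2]>.07);Z=W[k]
h,b=np.histogram(Z[:,2],np.arange(.07,.22,.005));print(list(zip((b[:-1]*1000).round().astype(int),h)))
E
python3 f.py s5
```

```text
pad_top side [0.516  0.0692 0.1352] 0.79
pointer side [0.5601 0.119  0.1215] 0.58
mark top [0.5628 0.1212 0.0879] 0.44
t 9.75 pos [0.5165 0.0766 0.1375] F [0.14 0.06 0.49] shift [ 0.0005 -0.0026  0.0375] spin -0.2 z [ 0.002  0.001 -1.   ] g -0.0 q7 1.38
green [(np.int64(567), np.int64(142), np.int64(88)), (np.int64(568), np.int64(140), np.int64(87)), (np.int64(566), np.int64(133), np.int64(89))]
red [(np.int64(556), np.int64(118), np.int64(122)), (np.int64(555), np.int64(111), np.int64(124)), (np.int64(556), np.int64(113), np.int64(120)), (np.int64(556), np.int64(109), np.int64(123)), (np.int64(556), np.int64(105), np.int64(123)), (np.int64(558), np.int64(105), np.int64(122)), (np.int64(555), np.int64(104), np.int64(121)), (np.int64(557), np.int64(103), np.int64(121)), (np.int64(559), np.int64(102), np.int64(122)), (np.int64(555), np.int64(100), np.int64(121)), (np.int64(556), np.int64(97), np.int64(123)), (np.int64(555), np.int64(95), np.int64(122)), (np.int64(570), np.int64(122), np.int64(98)), (np.int64(556), np.int64(92), np.int64(122)), (np.int64(556), np.int64(89), np.int64(120
[... 185 characters left out ...]
t64(100), np.int64(0)), (np.int64(105), np.int64(0)), (np.int64(110), np.int64(0)), (np.int64(115), np.int64(3)), (np.int64(120), np.int64(12)), (np.int64(125), np.int64(34)), (np.int64(130), np.int64(57)), (np.int64(135), np.int64(159)), (np.int64(140), np.int64(48)), (np.int64(145), np.int64(0)), (np.int64(150), np.int64(9)), (np.int64(155), np.int64(16)), (np.int64(160), np.int64(30)), (np.int64(165), np.int64(29)), (np.int64(170), np.int64(30)), (np.int64(175), np.int64(32)), (np.int64(180), np.int64(33)), (np.int64(185), np.int64(20)), (np.int64(190), np.int64(7)), (np.int64(195), np.int64(29)), (np.int64(200), np.int64(41)), (np.int64(205), np.int64(35)), (np.int64(210), np.int64(14))]
```

View pics/s5.png

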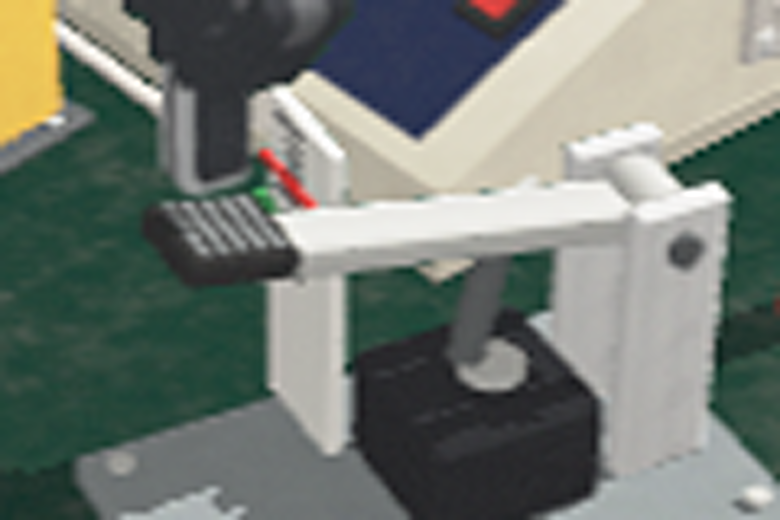

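The fingertips hang about 15 mm above the pad at crop (215,185), centred over it. Pressing in steps.

send_rows(deltas="0 -0.001 0.006 0; 0 -0.002 0.012 0; 0 -0.002 0.018 0; 0 -0.002 0.024 0; 0 -0.002 0.03 0")

```text
t: 10.25
eef_pos: [0.5153, 0.0742, 0.1059]
tool_rot: [-0.0, 0.002, 1.0, -0.0]
contact_force: [-2.6, -0.9, 4.6]
gripper_width: -0.001
grasp_force: 2.1
```

send_rows(deltas="0 0 0.006 0; 0 0 0.012 0; 0 0 0.018 0; 0 0 0.022 0; 0 0 0.022 0")

```text
t: 10.75
eef_pos: [0.5148, 0.0743, 0.0837]
tool_rot: [-0.001, 0.002, 1.0, -0.0]
contact_force: [-4.8, -0.7, 6.7]
gripper_width: -0.002
grasp_force: 3.5
```

```bash
python3 f.py s6
```

```text
pad_top side [0.5113 0.0743 0.0958] 0.97
pointer side [0.56   0.1193 0.094 ] 0.56
mark top [0.5624 0.1232 0.0871] 0.38
t 11.15 pos [0.5148 0.0743 0.0841] F [-4.72  0.64  6.27] shift [-0.0011 -0.0003 -0.0159] spin -0.2 z [-0.002 -0.    -1.   ] g -0.0 q7 1.4
green []
red [(np.int64(554), np.int64(106), np.int64(93)), (np.int64(555), np.int64(103), np.int64(95)), (np.int64(554), np.int64(101), np.int64(94)), (np.int64(554), np.int64(97), np.int64(97)), (np.int64(555), np.int64(98), np.int64(93)), (np.int64(554), np.int64(93), np.int64(97)), (np.int64(555), np.int64(95), np.int64(93)), (np.int64(553), np.int64(87), np.int64(96)), (np.int64(553), np.int64(87), np.int64(94))]
[(np.int64(70), np.int64(0)), (np.int64(75), np.int64(0)), (np.int64(80), np.int64(0)), (np.int64(85), np.int64(0)), (np.int64(90), np.int64(13)), (np.int64(95), np.int64(60)), (np.int64(100), np.int64(109)), (np.int64(105), np.int64(12)), (np.int64(110), np.int64(32)), (np.int64(115), np.int64(27)), (np.int64(120), np.int64(30)), (np.int64(125), np.int64(32)), (np.int64(130), np.int64(26)), (np.int64(135), np.int64(13)), (np.int64(140), np.int64(7)), (np.int64(145), np.int64(28)), (np.int64(150), np.int64(37)), (np.int64(155), np.int64(29)), (np.int64(160), np.int64(13)), (np.int64(165), np.int64(33)), (np.int64(170), np.int64(39)), (np.int64(175), np.int64(31)), (np.int64(180), np.int64(37)), (np.int64(185), np.int64(37)), (np.int64(190), np.int64(19)), (np.int64(195), np.int64(42)), (np.int64(200), np.int64(49)), (np.int64(205), np.int64(53)), (np.int64(210), np.int64(17))]
```

View pics/s6.png

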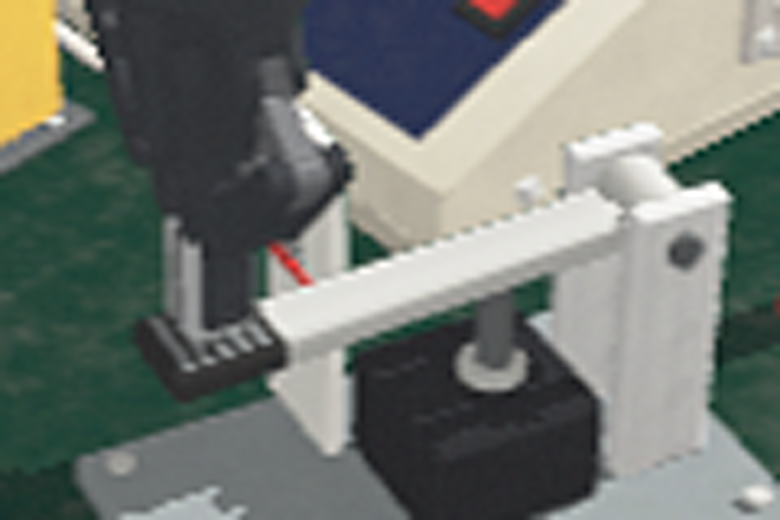

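The crop shows the lever depressed, with the pointer at (290,265) and the mark hidden behind the gripper. I'll get the mark and pointer heights from the top camera's depth.

```bash
cat > g.py <<'E'
from h import *
for i in range(2):
    p=bot.read_camera('top');im=p['img'].astype(int);d=p['depth']
    for nm,m in(('green',(im[...,1]>80)&(im[...,0]<90)&(im[...,1]-im[...,2]>30)),('red',(im[...,0]>110)&(im[...,1]<90)&(im[...,2]<90))):
        v,u=np.nonzero(m[195:225,270:305]);u+=270;v+=195
        W=[(a,b,*(unproj(p,a,b,d[b,a])*1000).round().astype(int).tolist()) for a,b in zip(u.tolist(),v.tolist())]
        print(nm,[w for w in W if 540<w[2]<585])
    for k in('mark','pointer'):
        print(k,[(r['xyz'].round(4) if hasattr(r['xyz'],'round') else r['xyz'],round(r['confidence'],2)) for r in bot.landmark_of(p,k)[:2]])
E
python3 g.py
```

```text
green [(277, 206, 573, 144, 88), (276, 207, 584, 148, 2), (277, 207, 570, 144, 89), (276, 208, 583, 148, -5), (277, 208, 567, 144, 89), (278, 208, 567, 141, 92), (279, 208, 567, 139, 88), (280, 208, 568, 136, 85), (283, 208, 568, 128, 86), (277, 209, 565, 144, 89), (278, 209, 565, 141, 88), (280, 209, 565, 136, 89), (281, 209, 564, 133, 91), (282, 209, 565, 131, 89), (283, 209, 564, 128, 91), (284, 209, 565, 126, 84)]
red []
mark [([0.5644, 0.1234, 0.083], 0.47)]
pointer []
green [(277, 206, 573, 144, 87), (276, 207, 584, 148, 3), (277, 207, 570, 144, 87), (276, 208, 582, 148, -2), (277, 208, 568, 144, 87), (278, 208, 567, 141, 91), (279, 208, 567, 139, 91), (280, 208, 567, 136, 89), (281, 208, 567, 133, 91), (283, 208, 568, 128, 86), (277, 209, 565, 144, 84), (278, 209, 565, 141, 85), (280, 209, 565, 136, 88), (281, 209, 565, 133, 89), (282, 209, 565, 131, 84), (283, 209, 565, 128, 86), (284, 209, 565, 126, 85)]
red []
mark [([0.5629, 0.1217, 0.086], 0.39)]
pointer []
```

send_rows(deltas="0 0 0.003 0; 0 0 0.006 0; 0 0 0.009 0; 0 0 0.01 0; 0 0 0.01 0")

```text
t: 11.95
eef_pos: [0.5152, 0.0743, 0.0742]
tool_rot: [-0.001, 0.002, 1.0, -0.0]
contact_force: [-3.5, 0.2, 7.8]
gripper_width: 0.004
grasp_force: 4.0
```

```bash
python3 f.py s7 | grep -v '^\['; python3 g.py | grep mark; python3 - <<'E'
from h import *
Z=[];
for i in range(4):
    p=bot.read_camera('side');im=p['img'].astype(int);m=(im[...,0]>120)&(im[...,1]<90)&(im[...,2]<90)
    v,u=np.nonzero(m[195:240,250:285]);W=np.array([unproj(p,a,b,p['depth'][b,a]) for a,b in zip(u+250,v+195)])
    k=(abs(W[:,0]-.556)<.01)&(W[:,1]>.08)&(W[:,1]<.125);Z+=list(W[k,2])
print(len(Z),np.mean(Z),np.median(Z))
E
```

```text
pad_top side [0.5153 0.0744 0.0898] 0.93
pointer side [0.562  0.1164 0.0869] 0.91
mark top [0.5634 0.1236 0.0854] 0.35
t 12.35 pos [0.5152 0.0743 0.0744] F [-3.56  0.08  7.15] shift [-0.0008 -0.0003 -0.0256] spin -0.2 z [-0.001  0.    -1.   ] g 0.0 q7 1.41
green []
red [(np.int64(553), np.int64(100), np.int64(87)), (np.int64(555), np.int64(99), np.int64(87)), (np.int64(555), np.int64(98), np.int64(86)), (np.int64(554), np.int64(93), np.int64(89)), (np.int64(554), np.int64(92), np.int64(87)), (np.int64(568), np.int64(119), np.int64(61)), (np.int64(553), np.int64(86), np.int64(89)), (np.int64(553), np.int64(87), np.int64(86))]
mark [([0.5608, 0.1227, 0.0873], 0.57)]
mark [([0.4564, 0.3232, 0.045], 0.65), ([0.5631, 0.1227, 0.0845], 0.41)]
20 0.08848448666106629 0.08835761000968151
```

send_rows(deltas="0 0 0.001 0; 0 0 0.002 0; 0 0 0.002 0; 0 0 0.002 0; 0 0 0.002 0")

```text
t: 13.35
eef_pos: [0.5152, 0.0743, 0.0724]
tool_rot: [-0.0, 0.002, 1.0, 0.0]
contact_force: [-4.2, -0.2, 7.1]
gripper_width: -0.004
grasp_force: 4.1
```

send_rows(deltas="0 0 0 0; 0 0 0 0; 0 0 0 0; 0 0 0 0; 0 0 0 0")

```text
t: 13.85
eef_pos: [0.5153, 0.0743, 0.0724]
tool_rot: [-0.0, 0.002, 1.0, 0.0]
contact_force: [-4.0, 0.3, 7.6]
gripper_width: -0.003
grasp_force: 4.1
```

```bash
python3 - <<'E'
from h import *
Z=[];M=[];L=[];K=[]
for i in range(6):
    p=bot.read_camera('side');im=p['img'].astype(int);m=(im[...,0]>120)&(im[...,1]<90)&(im[...,2]<90)
    v,u=np.nonzero(m[195:240,250:285]);W=np.array([unproj(p,a,b,p['depth'][b,a]) for a,b in zip(u+250,v+195)])
    k=(abs(W[:,0]-.556)<.01)&(W[:,1]>.08)&(W[:,1]<.125);Z+=list(W[k,2])
    L+=[round(r['xyz'][2],4) for r in bot.landmark_of(p,'pointer') if abs(r['xyz'][0]-.56)<.02 and r['xyz'][2]>.05]
    K+=[np.round(r['xyz'],4) for r in bot.landmark_of(p,'knob_face')[:1]]
    t=bot.read_camera('top');M+=[round(r['xyz'][2],4) for r in bot.landmark_of(t,'mark') if abs(r['xyz'][0]-.563)<.02 and r['xyz'][2]>.05]
print('pointer depth',np.median(Z),np.mean(Z),'lm',L,'mark',M,np.mean(M),K[0])
go([.516,.074,.1],0)
E
```

```text
pointer depth 0.08628838910896008 0.0863023914767477 lm [0.0833, 0.0829, 0.0834, 0.0851, 0.0853] mark [0.0871, 0.0856, 0.0856, 0.0872, 0.0851, 0.0885] 0.08651666666666667 [0.46   0.3244 0.0435]
t 15.35 pos [0.5153 0.0743 0.0724] F [-4.04  0.02  7.39] shift [-0.0007 -0.0003 -0.0276] spin -0.2 z [-0.001  0.    -1.   ] g 0.0 q7 1.41
```

send_rows(deltas="0 0 -0.0005 0; 0 0 -0.0005 0; 0 0 -0.0005 0; 0 0 -0.0005 0; 0 0 -0.0005 0")

```text
t: 15.85
eef_pos: [0.5152, 0.0743, 0.0729]
tool_rot: [-0.0, 0.002, 1.0, 0.0]
contact_force: [-4.9, -0.1, 6.7]
gripper_width: -0.002
grasp_force: 4.1
```

send_rows(deltas="0 0 0 0; 0 0 0 0; 0 0 0 0; 0 0 0 0; 0 0 0 0")

```text
t: 16.35
eef_pos: [0.5152, 0.0743, 0.0729]
tool_rot: [-0.0, 0.002, 1.0, 0.0]
contact_force: [-3.8, -0.9, 7.2]
gripper_width: -0.003
grasp_force: 4.1
```

send_rows(deltas="0 0 0 0; 0 0 0 0; 0 0 0 0; 0 0 0 0; 0 0 0 0")

```text
t: 16.85
eef_pos: [0.5153, 0.0743, 0.0729]
tool_rot: [-0.0, 0.002, 1.0, 0.0]
contact_force: [-4.7, -0.8, 8.3]
gripper_width: 0.006
grasp_force: 4.1
```

send_rows(deltas="0 0 0 0; 0 0 0 0; 0 0 0 0; 0 0 0 0; 0 0 0 0")

```text
t: 17.35
eef_pos: [0.5153, 0.0743, 0.0729]
tool_rot: [-0.0, 0.002, 1.0, 0.0]
contact_force: [-4.1, -0.7, 8.0]
gripper_width: -0.004
grasp_force: 4.1
```

send_rows(deltas="0 0 0 0; 0 0 0 0; 0 0 0 0; 0 0 0 0; 0 0 0 0")

```text
t: 17.85
eef_pos: [0.5152, 0.0743, 0.0729]
tool_rot: [-0.0, 0.002, 1.0, 0.0]
contact_force: [-4.3, -0.8, 7.6]
gripper_width: -0.001
grasp_force: 4.1
```

```bash
python3 -c "
from h import *
go([.516,.074,.1],0)
print(bot.hand_in())"
```

```text
t 17.85 pos [0.5152 0.0743 0.0729] F [-4.31 -0.76  7.56] shift [-0.0007 -0.0003 -0.0271] spin -0.2 z [-0.001  0.    -1.   ] g -0.0 q7 1.41
the job is handed in; nothing more can be done
None
```

I pushed the knob to its stop and it sprang back out; the lever was held steady with the pointer within about 1 mm of the set mark by my estimate (about 7.5 N on the pad) and handed in at 17.85 s, but no verdict came back.

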